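# Snap the pressing mould's frame onto its base

## Robot

A 7-joint arm with a two-finger parallel gripper is mounted at the origin on the work surface. World frame = base frame: x ahead of the robot, y to its left, z up, the work surface at z = 0. Lengths are in m, angles in degrees, forces in N, time in s.
With the tool pointing down it reaches from about 0.35 to 0.9 m from the base axis. Payload 8.1 kg.
Tool frame: the origin (TCP) lies between the finger pads; the fingertips stand nose_length ahead of it and the grasp point (between the pads) lies 3 mm ahead of it (nose_length is the distance from the TCP to the fingertips, in m); z points along the fingers, y is the line along which they close (so a half turn about z gives the same grasp; the last joint's range is limited). The gripper opens to 92 mm and grips with 3 to 60 N. Pads are 19 mm wide; open, the fingers measure 130 mm over their backs; the gripper's body (75 mm by 190 mm) begins 47 mm behind the grasp point.
Start: joints at [64.022, 24.895, 1.432, 90.138, -0.665, 64.973, -4.303], TCP at [0.215, -0.587, 0.249] pointing down, gripper open.
Joint ranges: [-149.89, 149.89], [-25.12, 119.58], [-72.63, 75.52], [4.76, 147.25], [-75.54, 255.54], [6.69, 114.76], [-157.13, 157.13]. Speed limits (degrees/s): [127.2, 127.2, 172.46, 172.46, 180, 180, 180].

## Interface

Orientations are given as a 3x3 rotation matrix whose columns are the frame's x, y, z axes.
In Python, from workcell import * gives the robot as it stands.
- The arm moves only by the tool drive_tool, never from a script. Its argument "steps" is a list of rows, each an object of numbers: "x", "y", "z": the shift along the tool's x, y, z in m; "ax", "ay", "az": the turn, a rotation vector about the tool's x, y, z in degrees; "jaw": the closure in counts, from 0 (fully open) to 255 (shut). In form: [{"x": .., "y": .., "z": .., "ax": .., "ay": .., "az": .., "jaw": ..}, ...]. A call has 1 to 20 rows; each row is the pose to reach, as a shift and turn from the pose commanded when the call began, along the tool's axes at that moment; what a row does not reach only later rows make up. A row lasts 1/12 s, in which the tool goes at most 41.7 mm and 7.16 degrees, less where a joint would pass 70% of its speed; a pose out of reach is approached as far as the arm can. A call with a gripper value outside its range is refused whole. The fingers move at their own pace and stop on an object; the grip force is fixed at half the most. Time passes only in rows, so rows that repeat a pose let the fingers close. It gives the time, the measured TCP pose, the force, the opening and the grip force at its end, in the units of the state.
- read_state(): the state, without advancing time (a new reading comes with each control period).
- capture(name): name is "scene" or "side" or "wrist"; returns the picture (384x512x3 uint8, red, green, blue); there is no depth.
- calibration(name): a dict with "vertical_fov" (degrees; the focal length in pixels is half the picture's height over the tangent of half this angle, whatever the lens; pixels are square), "cx", "cy" (the principal point, pixels), "dist" ([k1, k2, p1, p2, k3] as OpenCV has them; the pictures are not rectified), "eye" and "orientation" of the camera in the world. Camera axes: x right, y up, looking along -z (the intrinsics and any distortion apply to the point x, -y, -z); pixel columns grow to the right and rows downward; lengths in m; the calibration is good to about 2 mm. A picture is of the moment at which its call begins: read the wrist's pose just before it. calibration takes no time and is no camera call; for the wrist camera it gives the pose at the moment of the call.
- sign_off(): hands the job in; it is judged then, once.
The state is a dict: "t": time; "q": joint angles; "joint_vel": joint speeds; "effort": joint torques, N m; "position": TCP position; "tcp_rot": TCP orientation; "force": force on the tool from outside, world axes, zero at the start; "wrist_torque": the same for the moment, N m; "gripper_width": finger opening in m; "gripper_force": force on a finger pad.
Only numpy, scipy, OpenCV 4.12 (cv2) and the standard library are available. Lean on these libraries where they do the work, as an engineer would, in place of code of your own. Each camera call takes 0.05 s, during which the arm holds its last target. There are 200 camera calls.

## Task

Get the rice mould ready: first take the rice paddle off the mould's base and lay it flat on the cutting board, without dropping it. Then set the square mould frame on the base and push it straight down until both spring clips snap over its foot rim and it sits fully home, and keep pressing: the job finishes with the gripper still holding the frame and still pushing it down firmly on the base. Leave the other things on the board where they are.

Things in the scene. Friction and masses are not known exactly. Their poses are not given: they have to be found in the camera images.
- board: pale birch cutting board on the hob, 420 (x) by 720 (y) mm; it does not move and its top is at z = 33 mm. The middle of its far (+x) part is left bare. Origin: centre of its underside, 20 mm below its top
- mould_base: base of the pressing mould: aluminium plate 104 (its x) by 84 (its y) by 5 mm, stuck fast to the board. In its middle a raised bevelled square, 52 mm wide at the foot, 46 mm at its top, 13 mm above the underside; the frame fits round it. At +x and -x stands a bent spring-steel clip; the +y and -y sides are open. Origin: centre of the underside, on the board (z = 33 mm)
- base_seat (a point): centre of the plate's upper face, 5 mm above the base's underside, axes as the base: the frame's origin comes here, z up and its sides parallel to the base's, when it is fully home
- clip_a_nose (a point): inner edge of the +x spring clip's nose, 31 mm off the base's centre, 10.5 mm above its underside. Each clip is a steel strip 20 mm wide (along y), 23.5 mm tall; above the nose it flares outwards as a lead-in, to 38.5 mm off centre at its top
- clip_b_nose (a point): the same on the -x clip. The nose's flat underside is 9.5 mm above the base's underside: the snapped-on foot rim (3 mm) lies below it on the plate with 1.5 mm of play
- clip_a (a joint): how far the +x clip is sprung outwards (m): 0 relaxed, 0.006 at most; spring about 1200 N/m. Going down, the foot rim forces both clips about 3 mm out
- clip_b (a joint): the same for the -x clip. The push needed climbs to about 9 to 15 N in all when the frame is 6 to 5 mm above its seat, falls suddenly over the next 3 mm as the noses spring in over the foot rim, then the frame meets the plate
- mould_frame: open square aluminium mould frame, 60 by 60 mm outside, 45 mm high, walls 3 mm (54 mm inside), with a foot rim 68 by 68 mm, 3 mm thick, round its lower edge; about 140 g, alike from all four sides. It stands on the board, foot rim down. Origin: centre of its underside, axes along its sides
- frame_top (a point): centre of the frame's open top, 45 mm above its underside. To set it on the base, hold it by the two walls that will face the base's open +y and -y sides: fingers on the other two would meet the clips
- paddle: green hard silicone rice paddle, about 85 g, flat below, lying across the base on its raised square (underside 13 mm above the board), between the clips. Origin: underside, at its balance point; x points along it to the blade. Straight handle 22 wide, 12 thick from x = -109 to +17 mm; blade 6.5 thick, up to 62 wide, from x = 10 to 96 mm
- paddle_grip (a point): middle of the handle's thickness, 48 mm behind the balance point, axes as the paddle: here and further back the handle can be gripped across its 22 mm width clear of the clips
- pusher: press plate of the mould: square aluminium plate 51 mm wide with a round wooden knob, 52 mm high, standing on the board; origin: centre of its underside. Bystander
- cup: glass measuring cup, 88 across the mouth, 95 high, handle at its +y reaching 77 mm from its axis; origin: centre of its underside. Bystander
- chopstick_a: lacquered dark wooden chopstick, 225 long, 8 thick, lying flat on the board beside its twin; origin: middle of its underside. Bystander
- chopstick_b: lacquered dark wooden chopstick, 225 long, 8 thick, lying flat on the board beside its twin; origin: middle of its underside. Bystander
- dish: small shallow blue ceramic dish, 84 across, 22 high; origin: centre of its underside. Bystander

How it is judged:
By the outcome, as a careful person would: the job done as asked, in the order asked, and still so for the second after the job is handed in, while the arm keeps its last pose, push and grip.
It also fails if it takes over 58 s, if anything falls off the work surface, if the arm or the gripper's body presses on something with over 40 N, if the wrist force passes 120 N, or if a joint passes its speed limit or range.

## Working session

There is one attempt and no reset: what is moved stays moved. The work goes in short steps, Python scripts to look and compute and a tool call to move; the robot and the scene stay as the last step left them, time stands still between calls to the robot, and variables do not carry over. Pictures are saved under pics/ and viewed, at most 10 in all, crops included, and the job is handed in when it is done.

Besides the shell and the picture viewer there is one more tool, called in YAML: its name, and indented under it one key for each argument. drive_tool: Moves the arm, as the interface text tells. Its arguments: {"type":"object","properties":{"steps":{"type":"array"}},"required":["steps"]}

```bash
mkdir -p pics; ls; cat > h.py <<'E'
from workcell import *
import numpy as np, cv2
def K(c):
    f=192/np.tan(np.radians(c["vertical_fov"])/2)
    return np.array([[f,0,c["cx"]],[0,f,c["cy"]],[0,0,1]])
def ray(c,uv,z):
    uv=np.array(uv,float).reshape(-1,1,2)
    p=cv2.undistortPoints(uv,K(c),np.array(c["dist"],float)).reshape(-1,2)
    d=np.c_[p[:,0],-p[:,1],-np.ones(len(p))]@np.array(c["orientation"]).T
    e=np.array(c["eye"]); return e+d*((z-e[2])/d[:,2])[:,None]
def proj(c,P):
    q=(np.atleast_2d(P)-np.array(c["eye"]))@np.array(c["orientation"])
    q=q*[1,-1,-1]
    return cv2.projectPoints(q.reshape(-1,1,3),np.zeros(3),np.zeros(3),K(c),np.array(c["dist"],float))[0].reshape(-1,2)
def save(n,im): cv2.imwrite("pics/"+n+".png",im[:,:,::-1])
E
python3 - <<'E'
from h import *
s=read_state(); print({k:np.round(v,3).tolist() for k,v in s.items()})
a=capture("scene");b=capture("side");save("scene0r",a);save("side0r",b)
save("scene0",cv2.resize(a,(800,600)));save("side0",cv2.resize(b,(800,600)))
for n in("scene","side","wrist"):print(n,calibration(n))
E
```

```text
pics
{'t': 0.0, 'q': [64.022, 24.937, 1.432, 90.19, -0.665, 64.976, -4.302], 'joint_vel': [0.017, 0.075, 0.046, 0.035, 0.022, -0.02, -0.007], 'effort': [0.001, -66.784, 0.985, -31.446, -0.061, 0.043, 0.0], 'position': [0.215, -0.586, 0.248], 'tcp_rot': [[0.939, 0.344, -0.001], [0.344, -0.939, 0.001], [-0.0, -0.002, -1.0]], 'force': [0.111, 0.275, 0.147], 'wrist_torque': [-0.063, 0.068, -0.008], 'gripper_force': 0.0, 'gripper_width': 0.092}
scene {'vertical_fov': 46.737494870674865, 'cx': 263.01111551354546, 'cy': 196.1687582203471, 'dist': array([-0.08253054,  0.        ,  0.        ,  0.        ,  0.        ]), 'eye': array([1.13994549, 0.49984644, 0.95534266]), 'orientation': array([[-0.65679777, -0.57020949,  0.49343473],
       [ 0.75404872, -0.49211729,  0.43500701],
       [-0.00521737,  0.65778546,  0.75318727]])}
side {'vertical_fov': 50.86201220604097, 'cx': 249.5681747348712, 'cy': 186.9869073356192, 'dist': array([-0.04858999,  0.        ,  0.        ,  0.        ,  0.        ]), 'eye': array([ 0.1370961 , -0.44165795,  0.66864373]), 'orientation': array([[ 0.71542921,  0.49591607, -0.49216694],
       [-0.69845961,  0.52553687, -0.48576247],
       [ 0.01775446,  0.69128738,  0.72236177]])}
wrist {'vertical_fov': 71.77101417053271, 'cx': 255.39445898795205, 'cy': 190.8515837520777, 'dist': array([0.00311334, 0.        , 0.        , 0.        , 0.        ]), 'eye': array([ 0.2899698 , -0.56015166,  0.38497727]), 'orientation': array([[ 0.34397227,  0.89739708,  0.27633595],
       [-0.93897734,  0.3294134 ,  0.09903723],
       [-0.00215304, -0.29353926,  0.95594459]])}
```

View pics/scene0.png

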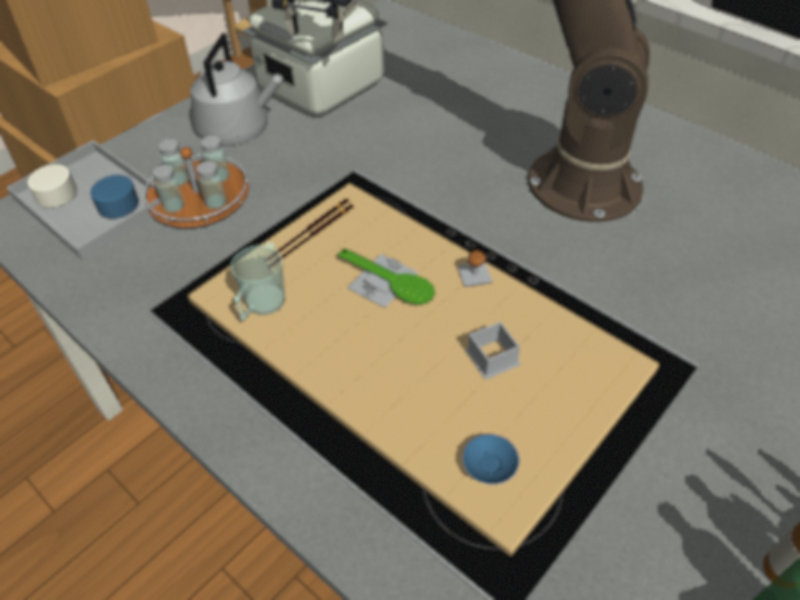

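View pics/side0.png

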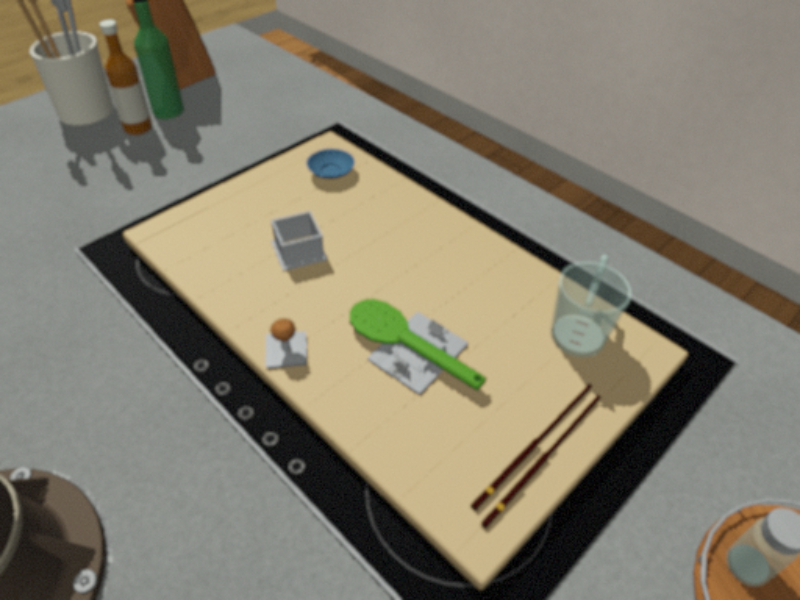

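The scene view (800 px wide) shows the paddle across the base at about (385,278), frame at (493,350), pusher at (475,268), cup at (258,280), chopsticks at (310,230) and dish at (490,458). The side view shows the paddle at (415,340) and the frame at (298,240).

```bash
cat >> h.py <<'E'
def green(im):
    h=cv2.cvtColor(im,cv2.COLOR_RGB2HSV)
    m=cv2.inRange(h,(40,120,50),(75,255,255))
    n,l,st,_=cv2.connectedComponentsWithStats(m); k=1+np.argmax(st[1:,4]); return (l==k).astype(np.uint8)
def paddle(n,im,z):
    m=green(im); ys,xs=np.nonzero(m)
    P=ray(calibration(n),np.c_[xs,ys],z)[:,:2]
    # axis by handle: from PCA, extremes
    c=P.mean(0); w,v=np.linalg.eigh(np.cov((P-c).T)); a=v[:,1]
    t=(P-c)@a
    if (t.max()+t.min())<0: a=-a;t=-t   # long tail = handle at +t
    a=-a;t=-t                            # a now towards blade
    hd=P[t<t.min()+0.1]; hc=hd.mean(0); w,v=np.linalg.eigh(np.cov((hd-hc).T)); d=v[:,1]; d*=np.sign(d@a)
    tip=((P-hc)@d); return hc+d*tip.min(), d, np.ptp(tip)
E
python3 - <<'E'
from h import *
for n in("scene","side"):
    im=cv2.imread(f"pics/{n}0r.png")[:,:,::-1].copy()
    e,d,L=paddle(n,im,0.033+0.013+0.01)
    print(n,"handle end",e.round(4),"dir",np.degrees(np.arctan2(d[1],d[0])).round(1),"L",L.round(3),"grip",(e+d*.061).round(4))
S=.64
f={"scene":([(470,330),(498,325),(519,350),(488,361)],[(490,376)]),"side":([(272,220),(312,214),(323,237),(280,245)],[])}
for n in f:
    P=ray(calibration(n),np.array(f[n][0])*S,.078); print(n,P.round(3)[:,:2].tolist(),P.mean(0).round(3))
for n,q in {"scene":dict(pl=[(349,287),(386,306),(415,268),(392,256)],chop=[(350,203),(270,262)],pus=[(476,276)],cup=[(262,295)],dish=[(490,465)]),"side":dict(pl=[(419,392),(467,345),(430,315),(370,357)],chop=[(475,507),(590,387),(486,525),(600,398)],pus=[(288,352)],cup=[(580,335)],dish=[(331,172)])}.items():
    for k,v in q.items(): print(n,k,ray(calibration(n),np.array(v)*S,.038 if k=="pl" else .034)[:,:2].round(3).tolist())
E
```

```text
scene handle end [ 0.5346 -0.2068] dir 97.8 L 0.201 grip [ 0.5263 -0.1464]
side handle end [ 0.5281 -0.2118] dir 96.4 L 0.199 grip [ 0.5213 -0.1512]
scene [[0.541, 0.099], [0.502, 0.128], [0.522, 0.184], [0.572, 0.159]] [0.534 0.143 0.078]
side [[0.516, 0.177], [0.567, 0.148], [0.546, 0.098], [0.492, 0.126]] [0.53  0.137 0.078]
scene pl [[0.577, -0.145], [0.567, -0.064], [0.463, -0.086], [0.467, -0.139]]
scene chop [[0.407, -0.31], [0.626, -0.305]]
scene pus [[0.402, 0.009]]
scene cup [[0.691, -0.253]]
scene dish [[0.694, 0.26]]
side pl [[0.476, -0.161], [0.573, -0.153], [0.576, -0.085], [0.47, -0.081]]
side chop [[0.415, -0.302], [0.636, -0.3], [0.408, -0.323], [0.631, -0.318]]
side pus [[0.401, -0.001]]
side cup [[0.698, -0.244]]
side dish [[0.694, 0.257]]
```

drive_tool:
  steps:
    - {"x": 0.03,"y": -0.02,"z": 0,"az": -7}
    - {"x": 0.06,"y": -0.04,"z": 0,"az": -14}
    - {"x": 0.09,"y": -0.06,"z": 0,"az": -21}
    - {"x": 0.12,"y": -0.08,"z": 0,"az": -28}
    - {"x": 0.155,"y": -0.1,"z": 0,"az": -35}
    - {"x": 0.19,"y": -0.12,"z": 0,"az": -42}
    - {"x": 0.225,"y": -0.145,"z": 0,"az": -49}
    - {"x": 0.26,"y": -0.17,"z": 0,"az": -56}
    - {"x": 0.29,"y": -0.19,"z": 0,"az": -63}
    - {"x": 0.32,"y": -0.21,"z": 0,"az": -70}
    - {"x": 0.35,"y": -0.23,"z": 0,"az": -77}
    - {"x": 0.38,"y": -0.25,"z": 0,"az": -77}
    - {"x": 0.41,"y": -0.27,"z": 0,"az": -77}
    - {"x": 0.436,"y": -0.287,"z": 0,"az": -77}
    - {"x": 0.436,"y": -0.287,"z": 0,"az": -77}
    - {"x": 0.436,"y": -0.287,"z": 0,"az": -77}

```text
validation failed for argument at $.st...
```

```bash
python3 - <<'E'
from h import *
import workcell
print([ (k,v) for k,v in vars(workcell).items() if isinstance(v,(int,float))])
s=read_state(); c=calibration("wrist"); a=capture("wrist"); save("w1r",a); save("w1",cv2.resize(a,(800,600)))
for k in("t","position","tcp_rot","force","q"):print(k,np.round(s[k],3).tolist())
e,d,L=paddle("wrist",a,.055)
print(e,np.degrees(np.arctan2(d[1],d[0])),L, c["eye"])
E
```

```text
[('nose_length', 0.022)]
t 0.1
position [0.215, -0.587, 0.248]
tcp_rot [[0.939, 0.344, -0.001], [0.344, -0.939, 0.001], [-0.0, -0.001, -1.0]]
force [0.283, -0.141, -0.94]
q [64.022, 24.932, 1.429, 90.183, -0.666, 64.975, -4.302]Traceback (most recent call last):
  File "<stdin>", line 6, in <module>
  File "h.py", line 21, in paddle
    m=green(im); ys,xs=np.nonzero(m)
  File "h.py", line 19, in green
    n,l,st,_=cv2.connectedComponentsWithStats(m); k=1+np.argmax(st[1:,4]); return (l==k).astype(np.uint8)
                                                      ~~~~~~~~~^^^^^^^^^^
    return _wrapfunc(a, 'argmax', axis=axis, out=out, **kwds)
    return bound(*args, **kwds)
ValueError: attempt to get argmax of an empty sequence
```

View pics/w1.png

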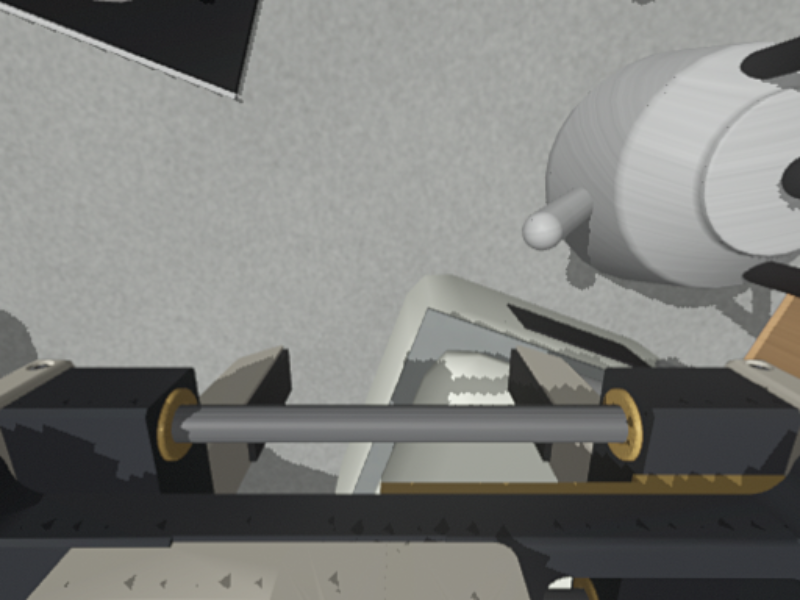

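The move was refused (rows need every field). The wrist view shows the counter with a kettle at (700,170) and a toaster below the fingers, so I will rise while leaving.

drive_tool:
  steps:
    - {"x": 0.02,"y": -0.01,"z": -0.025,"ax": 0,"ay": 0,"az": 0,"jaw": 0}
    - {"x": 0.05,"y": -0.03,"z": -0.04,"ax": 0,"ay": 0,"az": -7,"jaw": 0}
    - {"x": 0.08,"y": -0.05,"z": -0.04,"ax": 0,"ay": 0,"az": -14,"jaw": 0}
    - {"x": 0.11,"y": -0.07,"z": -0.04,"ax": 0,"ay": 0,"az": -21,"jaw": 0}
    - {"x": 0.14,"y": -0.09,"z": -0.04,"ax": 0,"ay": 0,"az": -28,"jaw": 0}
    - {"x": 0.17,"y": -0.11,"z": -0.04,"ax": 0,"ay": 0,"az": -35,"jaw": 0}
    - {"x": 0.2,"y": -0.13,"z": -0.04,"ax": 0,"ay": 0,"az": -42,"jaw": 0}
    - {"x": 0.23,"y": -0.15,"z": -0.04,"ax": 0,"ay": 0,"az": -49,"jaw": 0}
    - {"x": 0.26,"y": -0.17,"z": -0.04,"ax": 0,"ay": 0,"az": -56,"jaw": 0}
    - {"x": 0.29,"y": -0.19,"z": -0.04,"ax": 0,"ay": 0,"az": -63,"jaw": 0}
    - {"x": 0.32,"y": -0.21,"z": -0.03,"ax": 0,"ay": 0,"az": -70,"jaw": 0}
    - {"x": 0.35,"y": -0.23,"z": -0.02,"ax": 0,"ay": 0,"az": -77,"jaw": 0}
    - {"x": 0.38,"y": -0.25,"z": -0.01,"ax": 0,"ay": 0,"az": -77,"jaw": 0}
    - {"x": 0.41,"y": -0.27,"z": 0,"ax": 0,"ay": 0,"az": -77,"jaw": 0}
    - {"x": 0.436,"y": -0.287,"z": 0,"ax": 0,"ay": 0,"az": -77,"jaw": 0}
    - {"x": 0.436,"y": -0.287,"z": 0,"ax": 0,"ay": 0,"az": -77,"jaw": 0}
    - {"x": 0.436,"y": -0.287,"z": 0,"ax": 0,"ay": 0,"az": -77,"jaw": 0}

```text
t: 1.57
position: [0.5263, -0.1655, 0.2483]
tcp_rot: [[-0.128, 0.992, -0.0], [0.992, 0.128, 0.001], [0.001, -0.0, -1.0]]
force: [-0.4, -1.3, -1.3]
gripper_width: 0.0918
gripper_force: 0.0
```

```bash
python3 - <<'E'
from h import *
s=read_state(); c=calibration("wrist"); a=capture("wrist"); save("w2r",a); save("w2",cv2.resize(a,(800,600)))
for k in("t","position","tcp_rot","force","q"):print(k,np.round(s[k],3).tolist())
e,d,L=paddle("wrist",a,.055)
print(e,np.degrees(np.arctan2(d[1],d[0])),L, c["eye"])
E
```

```text
t 1.567
position [0.526, -0.166, 0.248]
tcp_rot [[-0.128, 0.992, -0.0], [0.992, 0.128, 0.001], [0.001, -0.0, -1.0]]
force [-0.441, -1.308, -1.3]
q [30.67, 20.409, -24.865, 98.873, 9.431, 62.824, 10.182]
[ 0.51528084 -0.09097071] -83.33954610976917 0.1234065573382718 [ 0.51694124 -0.08757153  0.38537093]
```

View pics/w2.png

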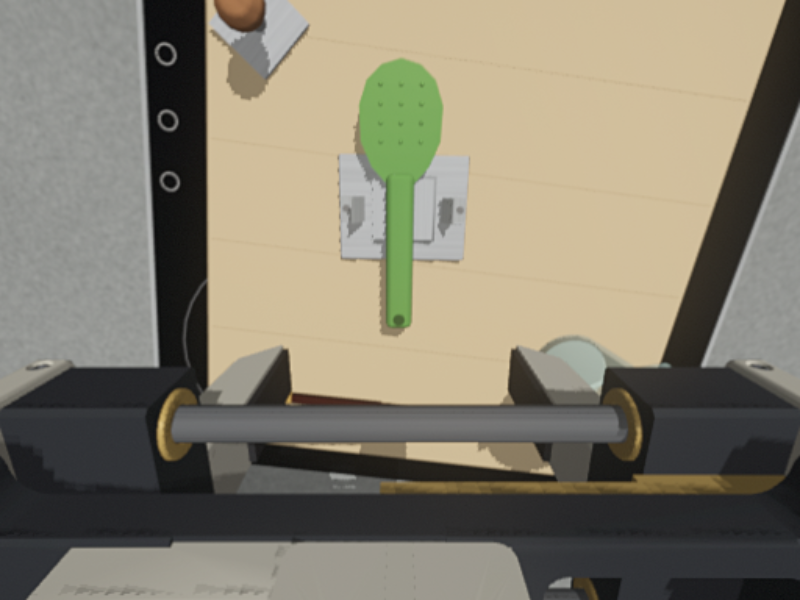

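The wrist view shows the paddle's blade at (400,120), handle end at (399,322), plate corners near (340,156), (469,157), (464,262), (342,258), the clips at (355,213) and (447,213), and the pusher at (250,40).

```bash
python3 - <<'E'
from h import *
a=cv2.imread("pics/w2r.png")[:,:,::-1].copy(); c=calibration("wrist")
m=green(a); 
rows=[130,150,170,185,195]
for r in rows:
    x=np.nonzero(m[r])[0]; print(r,ray(c,[(x.min(),r),(x.max()+1,r)],.056)[:,:2].round(4).tolist())
ys=np.nonzero(m)[0]; print(ys.min(),ys.max())
print("tip",ray(c,[(256,ys.max())],.046),ray(c,[(256,ys.min())],.05))
print(ray(c,np.array([(340,156),(469,157),(464,262),(342,258)])*.64,.038).round(4))
# grey plate mask -> minAreaRect
h=cv2.cvtColor(a,cv2.COLOR_RGB2HSV); g=((h[...,1]<45)&(h[...,2]>90)).astype(np.uint8); g[:90]=0;g[175:]=0;g[:,:205]=0;g[:,310:]=0
ys,xs=np.nonzero(g); P=ray(c,np.c_[xs,ys],.038)[:,:2].astype(np.float32)
r=cv2.minAreaRect(P*1000);print(r)
E
```

```text
130 [[0.51, -0.1139], [0.5293, -0.1114]]
150 [[0.5129, -0.1379], [0.5313, -0.1356]]
170 [[0.5158, -0.1631], [0.5347, -0.1607]]
185 [[0.5182, -0.1827], [0.5373, -0.1802]]
195 [[0.5197, -0.1961], [0.5391, -0.1937]]
111 208
tip [[ 0.53285003 -0.21649665  0.046     ]] [[ 0.51689588 -0.09079402  0.05      ]]
[[ 0.4681 -0.0837  0.038 ]
 [ 0.5696 -0.0716  0.038 ]
 [ 0.5802 -0.1558  0.038 ]
 [ 0.4766 -0.1654  0.038 ]]
((522.276611328125, -117.89329528808594), (104.29762268066406, 84.75523376464844), 6.435712814331055)
```

drive_tool:
  steps:
    - {"x": 0.003,"y": 0,"z": 0.04,"ax": 0,"ay": 0,"az": 0,"jaw": 0}
    - {"x": 0.006,"y": 0,"z": 0.08,"ax": 0,"ay": 0,"az": 0,"jaw": 0}
    - {"x": 0.006,"y": 0,"z": 0.12,"ax": 0,"ay": 0,"az": 0,"jaw": 60}
    - {"x": 0.006,"y": 0,"z": 0.145,"ax": 0,"ay": 0,"az": 0,"jaw": 120}
    - {"x": 0.006,"y": 0,"z": 0.165,"ax": 0,"ay": 0,"az": 0,"jaw": 120}
    - {"x": 0.006,"y": 0,"z": 0.175,"ax": 0,"ay": 0,"az": 0,"jaw": 120}
    - {"x": 0.006,"y": 0,"z": 0.179,"ax": 0,"ay": 0,"az": 0,"jaw": 120}
    - {"x": 0.006,"y": 0,"z": 0.179,"ax": 0,"ay": 0,"az": 0,"jaw": 120}
    - {"x": 0.006,"y": 0,"z": 0.179,"ax": 0,"ay": 0,"az": 0,"jaw": 120}

```text
t: 2.37
position: [0.5255, -0.1624, 0.0708]
tcp_rot: [[-0.123, 0.992, 0.001], [0.992, 0.123, -0.001], [-0.001, 0.001, -1.0]]
force: [0.6, -0.2, 0.8]
gripper_width: 0.0508
gripper_force: 0.0
```

drive_tool:
  steps:
    - {"x": 0,"y": 0,"z": 0,"ax": 0,"ay": 0,"az": 0,"jaw": 255}
    - {"x": 0,"y": 0,"z": 0,"ax": 0,"ay": 0,"az": 0,"jaw": 255}
    - {"x": 0,"y": 0,"z": 0,"ax": 0,"ay": 0,"az": 0,"jaw": 255}
    - {"x": 0,"y": 0,"z": 0,"ax": 0,"ay": 0,"az": 0,"jaw": 255}
    - {"x": 0,"y": 0,"z": 0,"ax": 0,"ay": 0,"az": 0,"jaw": 255}
    - {"x": 0,"y": 0,"z": 0,"ax": 0,"ay": 0,"az": 0,"jaw": 255}
    - {"x": 0,"y": 0,"z": 0,"ax": 0,"ay": 0,"az": 0,"jaw": 255}
    - {"x": 0,"y": 0,"z": 0,"ax": 0,"ay": 0,"az": 0,"jaw": 255}

```text
t: 3.03
position: [0.5251, -0.1618, 0.07]
tcp_rot: [[-0.124, 0.992, 0.001], [0.992, 0.124, -0.0], [-0.0, 0.0, -1.0]]
force: [0.2, -0.8, 4.4]
gripper_width: 0.0217
gripper_force: 30.0
```

drive_tool:
  steps:
    - {"x": 0,"y": 0,"z": -0.01,"ax": 0,"ay": 0,"az": 0,"jaw": 255}
    - {"x": 0,"y": 0,"z": -0.025,"ax": 0,"ay": 0,"az": 0,"jaw": 255}
    - {"x": 0,"y": 0,"z": -0.04,"ax": 0,"ay": 0,"az": 0,"jaw": 255}
    - {"x": 0,"y": 0,"z": -0.05,"ax": 0,"ay": 0,"az": 0,"jaw": 255}
    - {"x": 0,"y": 0,"z": -0.05,"ax": 0,"ay": 0,"az": 0,"jaw": 255}
    - {"x": 0,"y": 0,"z": -0.05,"ax": 0,"ay": 0,"az": 0,"jaw": 255}
    - {"x": 0,"y": 0,"z": -0.05,"ax": 0,"ay": 0,"az": 0,"jaw": 255}

```text
t: 3.62
position: [0.5244, -0.1617, 0.1192]
tcp_rot: [[-0.123, 0.992, -0.001], [0.992, 0.123, 0.0], [0.0, -0.001, -1.0]]
force: [-0.2, 0.0, -2.2]
gripper_width: 0.0217
gripper_force: 30.0
```

drive_tool:
  steps:
    - {"x": 0,"y": 0.015,"z": 0,"ax": 0,"ay": 0,"az": 0,"jaw": 255}
    - {"x": 0.01,"y": 0.035,"z": 0,"ax": 0,"ay": 0,"az": 0,"jaw": 255}
    - {"x": 0.02,"y": 0.06,"z": 0,"ax": 0,"ay": 0,"az": 0,"jaw": 255}
    - {"x": 0.035,"y": 0.085,"z": 0,"ax": 0,"ay": 0,"az": 0,"jaw": 255}
    - {"x": 0.05,"y": 0.11,"z": 0,"ax": 0,"ay": 0,"az": 0,"jaw": 255}
    - {"x": 0.07,"y": 0.135,"z": 0,"ax": 0,"ay": 0,"az": 0,"jaw": 255}
    - {"x": 0.09,"y": 0.155,"z": 0,"ax": 0,"ay": 0,"az": 0,"jaw": 255}
    - {"x": 0.1,"y": 0.164,"z": 0,"ax": 0,"ay": 0,"az": 0,"jaw": 255}
    - {"x": 0.1,"y": 0.164,"z": 0,"ax": 0,"ay": 0,"az": 0,"jaw": 255}
    - {"x": 0.1,"y": 0.164,"z": 0,"ax": 0,"ay": 0,"az": 0,"jaw": 255}
    - {"x": 0.1,"y": 0.164,"z": 0,"ax": 0,"ay": 0,"az": 0,"jaw": 255}

```text
t: 4.53
position: [0.6742, -0.0437, 0.1188]
tcp_rot: [[-0.123, 0.992, -0.002], [0.992, 0.123, -0.001], [-0.001, -0.002, -1.0]]
force: [0.0, 0.9, -1.1]
gripper_width: 0.0215
gripper_force: 30.0
```

```bash
python3 - <<'E'
from h import *
s=read_state(); c=calibration("wrist"); a=capture("wrist"); b=capture("side")
save("w3r",a); save("s3r",b)
v=np.vstack([cv2.resize(a,(512,300),interpolation=3),b[40:300]]) if 0 else np.hstack([a[:,56:456],b[:,112:512]])
save("ws3",v)
for k in("t","position","tcp_rot","force","gripper_width"):print(k,np.round(s[k],3).tolist())
E
```

```text
t 4.533
position [0.674, -0.044, 0.119]
tcp_rot [[-0.123, 0.992, -0.002], [0.992, 0.123, -0.001], [-0.001, -0.002, -1.0]]
force [0.009, 0.89, -1.115]
gripper_width 0.022
```

View pics/ws3.png

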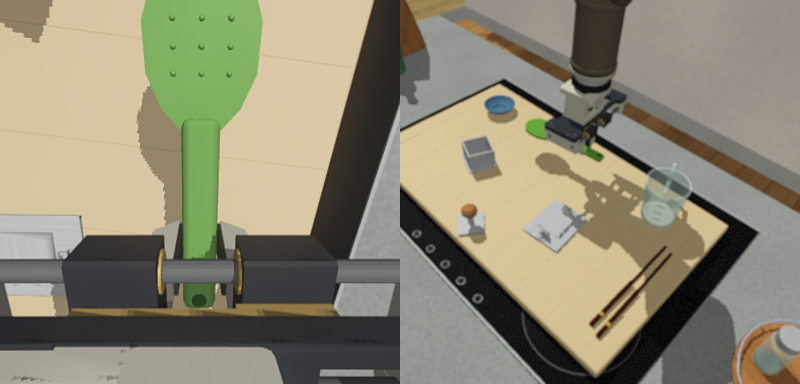

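The paddle is held level in line with the tool (left half: handle (200,200), blade (200,50)). The side view shows the base now bare, at (555,225), and nothing else moved. Now I lower it.

drive_tool:
  steps:
    - {"x": 0,"y": 0,"z": 0.015,"ax": 0,"ay": 0,"az": 0,"jaw": 255}
    - {"x": 0,"y": 0,"z": 0.03,"ax": 0,"ay": 0,"az": 0,"jaw": 255}
    - {"x": 0,"y": 0,"z": 0.042,"ax": 0,"ay": 0,"az": 0,"jaw": 255}
    - {"x": 0,"y": 0,"z": 0.05,"ax": 0,"ay": 0,"az": 0,"jaw": 255}
    - {"x": 0,"y": 0,"z": 0.055,"ax": 0,"ay": 0,"az": 0,"jaw": 255}
    - {"x": 0,"y": 0,"z": 0.056,"ax": 0,"ay": 0,"az": 0,"jaw": 255}
    - {"x": 0,"y": 0,"z": 0.057,"ax": 0,"ay": 0,"az": 0,"jaw": 255}
    - {"x": 0,"y": 0,"z": 0.058,"ax": 0,"ay": 0,"az": 0,"jaw": 255}
    - {"x": 0,"y": 0,"z": 0.058,"ax": 0,"ay": 0,"az": 0,"jaw": 255}
    - {"x": 0,"y": 0,"z": 0.058,"ax": 0,"ay": 0,"az": 0,"jaw": 255}

```text
t: 5.47
position: [0.6756, -0.0421, 0.0622]
tcp_rot: [[-0.123, 0.992, 0.001], [0.992, 0.124, -0.0], [-0.0, 0.001, -1.0]]
force: [-0.5, 0.0, -1.0]
gripper_width: 0.0216
gripper_force: 30.0
```

drive_tool:
  steps:
    - {"x": 0,"y": 0,"z": 0.001,"ax": 0,"ay": 0,"az": 0,"jaw": 255}
    - {"x": 0,"y": 0,"z": 0.002,"ax": 0,"ay": 0,"az": 0,"jaw": 255}
    - {"x": 0,"y": 0,"z": 0.003,"ax": 0,"ay": 0,"az": 0,"jaw": 255}
    - {"x": 0,"y": 0,"z": 0.003,"ax": 0,"ay": 0,"az": 0,"jaw": 255}
    - {"x": 0,"y": 0,"z": 0.003,"ax": 0,"ay": 0,"az": 0,"jaw": 255}

```text
t: 5.88
position: [0.6752, -0.0422, 0.0586]
tcp_rot: [[-0.124, 0.992, -0.0], [0.992, 0.124, -0.0], [-0.0, -0.0, -1.0]]
force: [0.1, -0.1, -1.3]
gripper_width: 0.0216
gripper_force: 30.0
```

drive_tool:
  steps:
    - {"x": 0,"y": 0,"z": 0.0005,"ax": 0,"ay": 0,"az": 0,"jaw": 255}
    - {"x": 0,"y": 0,"z": 0.001,"ax": 0,"ay": 0,"az": 0,"jaw": 255}
    - {"x": 0,"y": 0,"z": 0.0015,"ax": 0,"ay": 0,"az": 0,"jaw": 255}
    - {"x": 0,"y": 0,"z": 0.0015,"ax": 0,"ay": 0,"az": 0,"jaw": 255}
    - {"x": 0,"y": 0,"z": 0.0015,"ax": 0,"ay": 0,"az": 0,"jaw": 255}

```text
t: 6.3
position: [0.6753, -0.0422, 0.0573]
tcp_rot: [[-0.124, 0.992, 0.0], [0.992, 0.124, -0.0], [-0.0, 0.0, -1.0]]
force: [-0.1, 0.4, 0.4]
gripper_width: 0.0215
gripper_force: 30.0
```

drive_tool:
  steps:
    - {"x": 0,"y": 0,"z": 0.0005,"ax": 0,"ay": 0,"az": 0,"jaw": 255}
    - {"x": 0,"y": 0,"z": 0.001,"ax": 0,"ay": 0,"az": 0,"jaw": 255}
    - {"x": 0,"y": 0,"z": 0.001,"ax": 0,"ay": 0,"az": 0,"jaw": 255}
    - {"x": 0,"y": 0,"z": 0.001,"ax": 0,"ay": 0,"az": 0,"jaw": 255}

```text
t: 6.63
position: [0.6753, -0.0422, 0.0572]
tcp_rot: [[-0.123, 0.992, 0.0], [0.992, 0.123, -0.0], [-0.0, 0.0, -1.0]]
force: [-3.8, -0.1, 7.6]
gripper_width: 0.0215
gripper_force: 30.0
```

drive_tool:
  steps:
    - {"x": 0,"y": 0,"z": -0.001,"ax": 0,"ay": 0,"az": 0,"jaw": 140}
    - {"x": 0,"y": 0,"z": -0.001,"ax": 0,"ay": 0,"az": 0,"jaw": 140}
    - {"x": 0,"y": 0,"z": -0.001,"ax": 0,"ay": 0,"az": 0,"jaw": 140}
    - {"x": 0,"y": 0,"z": -0.001,"ax": 0,"ay": 0,"az": 0,"jaw": 140}
    - {"x": 0,"y": 0,"z": -0.001,"ax": 0,"ay": 0,"az": 0,"jaw": 140}
    - {"x": 0,"y": 0,"z": -0.01,"ax": 0,"ay": 0,"az": 0,"jaw": 140}
    - {"x": 0,"y": 0,"z": -0.03,"ax": 0,"ay": 0,"az": 0,"jaw": 140}
    - {"x": 0,"y": 0,"z": -0.07,"ax": 0,"ay": 0,"az": 0,"jaw": 0}
    - {"x": 0,"y": 0,"z": -0.11,"ax": 0,"ay": 0,"az": 0,"jaw": 0}

```text
t: 7.38
position: [0.6742, -0.0422, 0.1667]
tcp_rot: [[-0.124, 0.992, -0.003], [0.992, 0.124, 0.0], [0.001, -0.003, -1.0]]
force: [0.9, -0.3, 0.3]
gripper_width: 0.0505
gripper_force: 0.0
```

drive_tool:
  steps:
    - {"x": 0.02,"y": -0.025,"z": -0.03,"ax": 0,"ay": 0,"az": 7,"jaw": 0}
    - {"x": 0.04,"y": -0.055,"z": -0.05,"ax": 0,"ay": 0,"az": 14,"jaw": 0}
    - {"x": 0.06,"y": -0.085,"z": -0.07,"ax": 0,"ay": 0,"az": 21,"jaw": 0}
    - {"x": 0.08,"y": -0.11,"z": -0.08,"ax": 0,"ay": 0,"az": 28,"jaw": 0}
    - {"x": 0.1,"y": -0.135,"z": -0.08,"ax": 0,"ay": 0,"az": 32,"jaw": 0}
    - {"x": 0.12,"y": -0.16,"z": -0.08,"ax": 0,"ay": 0,"az": 32,"jaw": 0}
    - {"x": 0.121,"y": -0.167,"z": -0.08,"ax": 0,"ay": 0,"az": 32,"jaw": 0}
    - {"x": 0.121,"y": -0.167,"z": -0.08,"ax": 0,"ay": 0,"az": 32,"jaw": 0}
    - {"x": 0.121,"y": -0.167,"z": -0.08,"ax": 0,"ay": 0,"az": 32,"jaw": 0}
    - {"x": 0.121,"y": -0.167,"z": -0.08,"ax": 0,"ay": 0,"az": 32,"jaw": 0}

```text
t: 8.22
position: [0.4958, 0.0565, 0.2465]
tcp_rot: [[0.422, 0.907, 0.001], [0.907, -0.422, -0.0], [0.0, 0.001, -1.0]]
force: [-0.2, 0.1, -0.4]
gripper_width: 0.0918
gripper_force: 0.0
```

```bash
python3 - <<'E'
from h import *
s=read_state(); c=calibration("wrist"); a=capture("wrist"); b=capture("scene")
save("w4r",a); save("sc4r",b)
save("ws4",np.hstack([a[:,56:456],b[80:464,60:460] if 0 else b[:,60:460]]))
np.save("c4.npy",c,allow_pickle=True)
for k in("t","position","tcp_rot","force","q"):print(k,np.round(s[k],3).tolist())
E
```

```text
t 8.217
position [0.496, 0.056, 0.246]
tcp_rot [[0.422, 0.907, 0.001], [0.907, -0.422, -0.0], [0.0, 0.001, -1.0]]
force [-0.223, 0.069, -0.377]
q [3.607, 14.853, -19.921, 106.262, 5.824, 59.816, -43.601]
```

View pics/ws4.png

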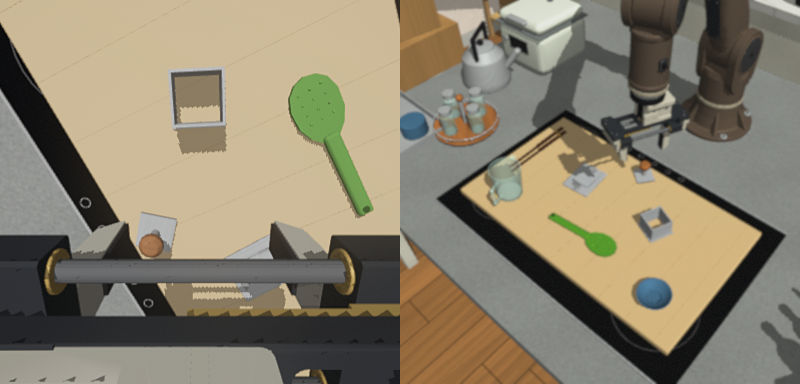

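Wrist half: frame top corners near (170,70), (225,68), (225,124), (173,128); the paddle lies flat at (330,140). The scene half shows the paddle flat on the board at (590,235) and the base clear at (585,180).

```bash
python3 - <<'E'
from h import *
a=cv2.imread("pics/w4r.png")[:,:,::-1].copy(); c=np.load("c4.npy",allow_pickle=True).item()
h=cv2.cvtColor(a,cv2.COLOR_RGB2HSV)
x0,y0=210,50; r=h[y0:145,x0:300]
for vt in (110,140,160):
    g=((r[...,1]<60)&(r[...,2]>vt)).astype(np.uint8)
    ys,xs=np.nonzero(g); P=ray(c,np.c_[xs+x0,ys+y0],.078)[:,:2].astype(np.float32)
    print(vt,len(xs),cv2.minAreaRect(P*1000))
# same for base in w2 done; crop for viewing
A=cv2.resize(a[y0:145,x0:300],None,fx=6,fy=6,interpolation=cv2.INTER_NEAREST)
save("crop4",A)
E
```

```text
110 988 ((532.5730590820312, 139.53753662109375), (62.716148376464844, 61.35597229003906), 67.80357360839844)
140 851 ((532.5730590820312, 139.53753662109375), (62.716148376464844, 61.35597229003906), 67.80357360839844)
160 734 ((532.6035766601562, 139.61224365234375), (62.554718017578125, 61.35597229003906), 67.80358123779297)
```

View pics/crop4.png

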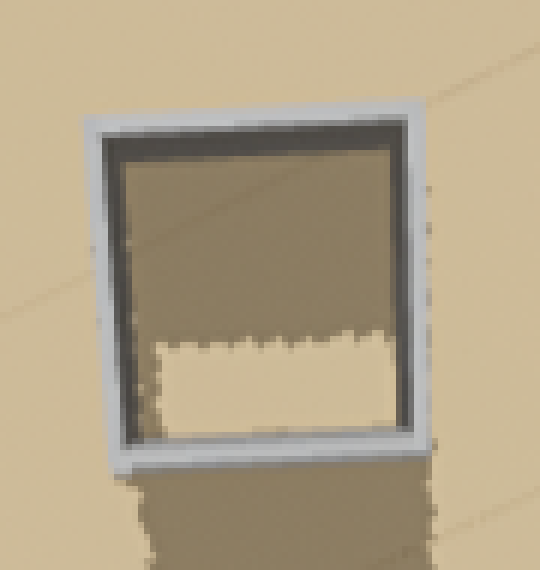

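The crop shows the frame's top rim sharply: outer corners (85,118), (424,100), (431,452), (112,468) and inner corners (103,138), (406,121), (411,430), (127,444).

```bash
python3 - <<'E'
from h import *
c=np.load("c4.npy",allow_pickle=True).item()
for q in ([(85,118),(424,100),(431,452),(112,468)],[(103,138),(406,121),(411,430),(127,444)]):
    P=ray(c,np.array(q)/6+[210-.5,50-.5],.078)[:,:2]; E=np.roll(P,-1,0)-P
    print(P.mean(0).round(4),np.linalg.norm(E,axis=1).round(4),(np.degrees(np.arctan2(E[:,1],E[:,0]))%90).round(1))
E
```

```text
[0.5331 0.1398] [0.0596 0.06   0.0596 0.06  ] [67.8 67.9 67.8 67.9]
[0.533  0.1403] [0.0535 0.0526 0.0529 0.0524] [68.  67.4 67.8 68.1]
```

drive_tool:
  steps:
    - {"x": 0.04,"y": -0.001,"z": 0,"ax": 0,"ay": 0,"az": -2.8,"jaw": 0}
    - {"x": 0.08,"y": -0.0015,"z": 0.02,"ax": 0,"ay": 0,"az": -2.8,"jaw": 0}
    - {"x": 0.0914,"y": -0.0015,"z": 0.05,"ax": 0,"ay": 0,"az": -2.8,"jaw": 0}
    - {"x": 0.0914,"y": -0.0015,"z": 0.08,"ax": 0,"ay": 0,"az": -2.8,"jaw": 0}
    - {"x": 0.0914,"y": -0.0015,"z": 0.11,"ax": 0,"ay": 0,"az": -2.8,"jaw": 0}
    - {"x": 0.0914,"y": -0.0015,"z": 0.125,"ax": 0,"ay": 0,"az": -2.8,"jaw": 0}
    - {"x": 0.0914,"y": -0.0015,"z": 0.125,"ax": 0,"ay": 0,"az": -2.8,"jaw": 0}
    - {"x": 0.0914,"y": -0.0015,"z": 0.14,"ax": 0,"ay": 0,"az": -2.8,"jaw": 0}
    - {"x": 0.0914,"y": -0.0015,"z": 0.16,"ax": 0,"ay": 0,"az": -2.8,"jaw": 0}
    - {"x": 0.0914,"y": -0.0015,"z": 0.175,"ax": 0,"ay": 0,"az": -2.8,"jaw": 0}
    - {"x": 0.0914,"y": -0.0015,"z": 0.183,"ax": 0,"ay": 0,"az": -2.8,"jaw": 0}
    - {"x": 0.0914,"y": -0.0015,"z": 0.186,"ax": 0,"ay": 0,"az": -2.8,"jaw": 0}
    - {"x": 0.0914,"y": -0.0015,"z": 0.187,"ax": 0,"ay": 0,"az": -2.8,"jaw": 0}
    - {"x": 0.0914,"y": -0.0015,"z": 0.187,"ax": 0,"ay": 0,"az": -2.8,"jaw": 0}
    - {"x": 0.0914,"y": -0.0015,"z": 0.187,"ax": 0,"ay": 0,"az": -2.8,"jaw": 0}

```text
t: 9.57
position: [0.5325, 0.141, 0.0602]
tcp_rot: [[0.376, 0.926, 0.001], [0.926, -0.376, 0.0], [0.001, 0.001, -1.0]]
force: [0.5, -0.2, 0.6]
gripper_width: 0.0917
gripper_force: 0.0
```

drive_tool:
  steps:
    - {"x": -0.0007,"y": 0.0008,"z": 0,"ax": 0,"ay": 0,"az": 0,"jaw": 120}
    - {"x": -0.0007,"y": 0.0008,"z": 0,"ax": 0,"ay": 0,"az": 0,"jaw": 160}
    - {"x": -0.0007,"y": 0.0008,"z": 0,"ax": 0,"ay": 0,"az": 0,"jaw": 255}
    - {"x": -0.0007,"y": 0.0008,"z": 0,"ax": 0,"ay": 0,"az": 0,"jaw": 255}
    - {"x": -0.0007,"y": 0.0008,"z": 0,"ax": 0,"ay": 0,"az": 0,"jaw": 255}
    - {"x": -0.0007,"y": 0.0008,"z": 0,"ax": 0,"ay": 0,"az": 0,"jaw": 255}
    - {"x": -0.0007,"y": 0.0008,"z": 0,"ax": 0,"ay": 0,"az": 0,"jaw": 255}

```text
t: 10.15
position: [0.5322, 0.1398, 0.0593]
tcp_rot: [[0.376, 0.926, 0.0], [0.926, -0.376, -0.0], [-0.0, 0.0, -1.0]]
force: [-0.9, 0.8, 1.4]
gripper_width: 0.0596
gripper_force: 30.0
```

drive_tool:
  steps:
    - {"x": 0,"y": 0,"z": -0.02,"ax": 0,"ay": 0,"az": 0,"jaw": 255}
    - {"x": 0,"y": 0,"z": -0.05,"ax": 0,"ay": 0,"az": 0,"jaw": 255}
    - {"x": 0,"y": 0,"z": -0.08,"ax": 0,"ay": 0,"az": 0,"jaw": 255}
    - {"x": -0.02,"y": 0,"z": -0.11,"ax": 0,"ay": 0,"az": 6,"jaw": 255}
    - {"x": -0.045,"y": 0,"z": -0.13,"ax": 0,"ay": 0,"az": 12,"jaw": 255}
    - {"x": -0.07,"y": 0,"z": -0.13,"ax": 0,"ay": 0,"az": 18,"jaw": 255}
    - {"x": -0.1,"y": 0,"z": -0.13,"ax": 0,"ay": 0,"az": 24,"jaw": 255}
    - {"x": -0.13,"y": 0,"z": -0.13,"ax": 0,"ay": 0,"az": 30,"jaw": 255}
    - {"x": -0.16,"y": -0.003,"z": -0.13,"ax": 0,"ay": 0,"az": 36,"jaw": 255}
    - {"x": -0.19,"y": -0.007,"z": -0.13,"ax": 0,"ay": 0,"az": 42,"jaw": 255}
    - {"x": -0.22,"y": -0.007,"z": -0.13,"ax": 0,"ay": 0,"az": 48,"jaw": 255}
    - {"x": -0.25,"y": -0.007,"z": -0.13,"ax": 0,"ay": 0,"az": 54,"jaw": 255}
    - {"x": -0.275,"y": -0.007,"z": -0.13,"ax": 0,"ay": 0,"az": 59,"jaw": 255}
    - {"x": -0.294,"y": -0.007,"z": -0.13,"ax": 0,"ay": 0,"az": 61.4,"jaw": 255}
    - {"x": -0.294,"y": -0.007,"z": -0.13,"ax": 0,"ay": 0,"az": 61.4,"jaw": 255}
    - {"x": -0.294,"y": -0.007,"z": -0.13,"ax": 0,"ay": 0,"az": 61.4,"jaw": 255}
    - {"x": -0.294,"y": -0.007,"z": -0.13,"ax": 0,"ay": 0,"az": 61.4,"jaw": 255}
    - {"x": -0.294,"y": -0.007,"z": -0.13,"ax": 0,"ay": 0,"az": 61.4,"jaw": 255}

```text
t: 11.65
position: [0.4154, -0.1289, 0.1892]
tcp_rot: [[0.993, 0.115, 0.0], [0.115, -0.993, 0.0], [0.0, -0.0, -1.0]]
force: [-0.7, 0.0, -2.2]
gripper_width: 0.0595
gripper_force: 30.0
```

```bash
python3 - <<'E'
from h import *
s=read_state(); c=calibration("wrist"); a=capture("wrist"); save("w5r",a); save("w5",cv2.resize(a,(800,600)))
np.save("c5.npy",c,allow_pickle=True)
for k in("t","position","tcp_rot","force","q","gripper_width"):print(k,np.round(s[k],4).tolist())
E
```

```text
t 11.65
position [0.4154, -0.1289, 0.1892]
tcp_rot [[0.9933, 0.1153, 0.0], [0.1153, -0.9933, 0.0003], [0.0001, -0.0003, -1.0]]
force [-0.7087, 0.0254, -2.2461]
q [13.444, 11.5058, -3.7609, 119.5454, 0.9684, 48.9791, -74.2537]
gripper_width 0.0595
```

View pics/w5.png

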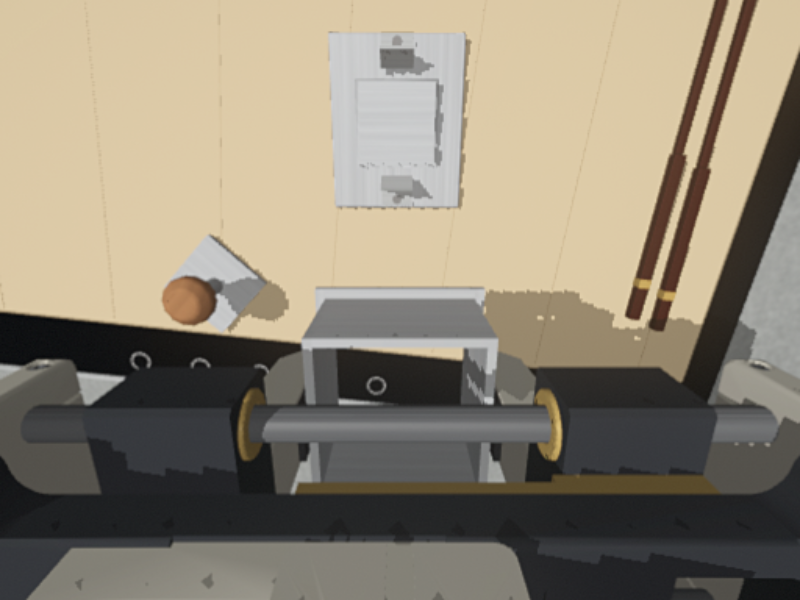

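The wrist view shows the base plate at (398,120) with corners (329,32), (465,33), (460,208), (337,206). The held frame's foot edge runs (316,289)-(485,289) and its top front edge (303,346)-(497,340).

```bash
python3 - <<'E'
from h import *
a=cv2.imread("pics/w5r.png")[:,:,::-1].copy(); c=np.load("c5.npy",allow_pickle=True).item()
h=cv2.cvtColor(a,cv2.COLOR_RGB2HSV); g=((h[...,1]<45)&(h[...,2]>90)).astype(np.uint8); g[140:]=0;g[:15]=0;g[:,:195]=0;g[:,310:]=0
n,l,st,_=cv2.connectedComponentsWithStats(g);k=1+np.argmax(st[1:,4]);print(st[k])
ys,xs=np.nonzero(l==k); P=ray(c,np.c_[xs,ys],.038)[:,:2].astype(np.float32)
print("base",cv2.minAreaRect(P*1000))
Q=ray(c,np.array([(329,32),(465,33),(460,208),(337,206)])*.64,.038)[:,:2];E=np.roll(Q,-1,0)-Q
print("corners",Q.mean(0).round(4),np.linalg.norm(E,axis=1).round(4),(np.degrees(np.arctan2(E[:,1],E[:,0]))%90).round(2))
# raised square top z=.046
Q=ray(c,np.array([(357,79),(438,80),(436,166),(358,164)])*.64,.046)[:,:2];E=np.roll(Q,-1,0)-Q
print("square",Q.mean(0).round(4),np.linalg.norm(E,axis=1).round(4))
R=np.array([[.9933,.1153],[.1153,-.9933]]);p=np.array([.4154,-.1289])
for nm,q,z in(("foot",[(316,289),(485,289)],.166),("foot-low",[(316,298),(485,298)],.163),("toporig",[(303,347),(497,340)],.208),("topouter",[(302,339),(497,339)],.208)):
    F=ray(c,np.array(q)*.64,z)[:,:2]; print(nm,((F-p)@R).round(4).tolist(),np.linalg.norm(F[1]-F[0]).round(4))
E
```

```text
[ 210   21   88  112 9392]
base ((523.12646484375, -115.125244140625), (103.07083892822266, 84.20198059082031), 6.60692834854126)
corners [ 0.5231 -0.1162] [0.0825 0.1041 0.0837 0.1033] [6.26 7.47 5.74 6.8 ]
square [ 0.523  -0.1158] [0.0492 0.0498 0.0502 0.0491]
foot [[0.0348, -0.0326], [0.0348, 0.0352]] 0.0678
foot-low [[0.0301, -0.0335], [0.0301, 0.0361]] 0.0695
toporig [[0.028, -0.0289], [0.0304, 0.0309]] 0.0599
topouter [[0.0307, -0.0291], [0.0307, 0.0308]] 0.0599
```

drive_tool:
  steps:
    - {"x": 0.02,"y": 0,"z": 0,"ax": 0,"ay": 0,"az": 0,"jaw": 255}
    - {"x": 0.05,"y": -0.001,"z": 0,"ax": 0,"ay": 0,"az": 0,"jaw": 255}
    - {"x": 0.08,"y": -0.0015,"z": 0.01,"ax": 0,"ay": 0,"az": 0,"jaw": 255}
    - {"x": 0.1,"y": -0.0015,"z": 0.03,"ax": 0,"ay": 0,"az": 0,"jaw": 255}
    - {"x": 0.108,"y": -0.0015,"z": 0.05,"ax": 0,"ay": 0,"az": 0,"jaw": 255}
    - {"x": 0.108,"y": -0.0015,"z": 0.07,"ax": 0,"ay": 0,"az": 0,"jaw": 255}
    - {"x": 0.108,"y": -0.0015,"z": 0.085,"ax": 0,"ay": 0,"az": 0,"jaw": 255}
    - {"x": 0.108,"y": -0.0015,"z": 0.095,"ax": 0,"ay": 0,"az": 0,"jaw": 255}
    - {"x": 0.108,"y": -0.0015,"z": 0.099,"ax": 0,"ay": 0,"az": 0,"jaw": 255}
    - {"x": 0.108,"y": -0.0015,"z": 0.099,"ax": 0,"ay": 0,"az": 0,"jaw": 255}
    - {"x": 0.108,"y": -0.0015,"z": 0.099,"ax": 0,"ay": 0,"az": 0,"jaw": 255}
    - {"x": 0.108,"y": -0.0015,"z": 0.099,"ax": 0,"ay": 0,"az": 0,"jaw": 255}

```text
t: 12.7
position: [0.5229, -0.1162, 0.0912]
tcp_rot: [[0.994, 0.113, 0.002], [0.113, -0.994, -0.0], [0.002, 0.0, -1.0]]
force: [0.1, 0.4, -1.7]
gripper_width: 0.0598
gripper_force: 30.0
```

```bash
python3 - <<'E'
from h import *
s=read_state(); c=calibration("wrist"); a=capture("wrist"); b=capture("scene");d=capture("side")
for n,i in(("w6r",a),("sc6r",b),("sd6r",d)):save(n,i)
np.save("c6.npy",c,allow_pickle=True)
P=s["position"]; up=lambda im,x,y,w,h:cv2.resize(im[y:y+h,x:x+w],(400,300),interpolation=cv2.INTER_CUBIC)
T=[]
for n,i in(("scene",b),("side",d)):
    u=proj(calibration(n),[.523,-.116,.06])[0].astype(int);x,y=u[0]-52,u[1]-39;T.append(up(i,x,y,104,78));print(n,x,y)
save("v6",np.vstack([cv2.resize(a[100:325,106:406],(800,600))[:300],np.hstack(T)]))
for k in("t","position","tcp_rot","force","gripper_width"):print(k,np.round(s[k],4).tolist())
E
```

```text
scene 191 133
side 216 177
t 12.7
position [0.5229, -0.1162, 0.0912]
tcp_rot [[0.9936, 0.1132, 0.0017], [0.1132, -0.9936, -0.0002], [0.0017, 0.0004, -1.0]]
force [0.0919, 0.3627, -1.6929]
gripper_width 0.0598
```

View pics/v6.png

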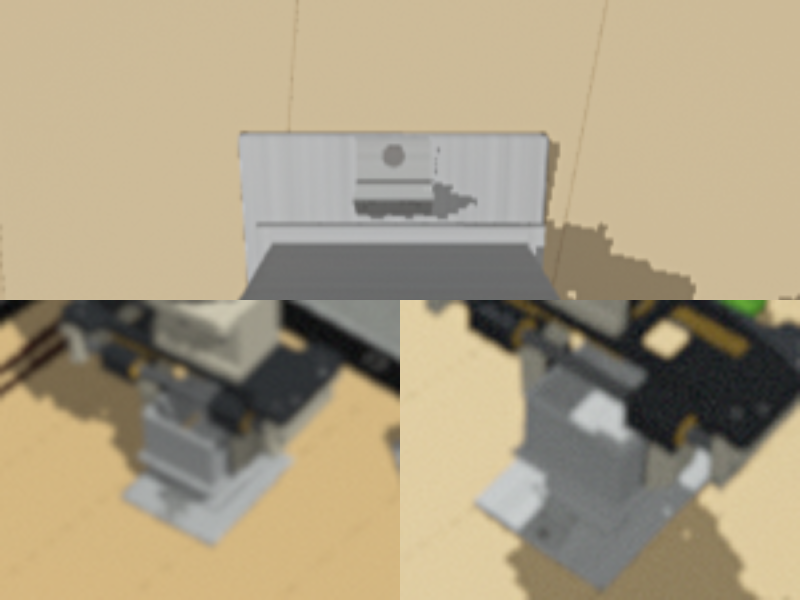

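Top strip (wrist): the plate's far edge runs (240,132)-(547,132), clip a spans x 355-433 at y 160-215, and the frame's foot edge runs (256,225)-(543,225). Bottom crops confirm the frame hovers upright over the base with the fingers on the open sides.

```bash
python3 - <<'E'
from h import *
c=np.load("c6.npy",allow_pickle=True).item()
R=np.array([[.9936,.1132],[.1132,-.9936]]);p=np.array([.5229,-.1162])
k=300/800
for nm,q,z in(("plate",[(240,132),(547,132)],.038),("foot",[(256,225),(543,225)],.068),("foothi",[(256,222),(543,222)],.068),("clip top",[(356,137),(432,137)],.0565),("clipnose",[(355,182),(433,182)],.0435)):
    F=ray(c,np.array(q)*k+[106,100],z)[:,:2]; print(nm,((F-p)@R).round(4).tolist(),np.linalg.norm(F[1]-F[0]).round(4))
E
```

```text
plate [[0.0527, -0.0418], [0.0527, 0.0406]] 0.0824
foot [[0.0351, -0.0327], [0.0352, 0.0347]] 0.0675
foothi [[0.0359, -0.0327], [0.0359, 0.0347]] 0.0674
clip top [[0.0541, -0.0096], [0.0541, 0.0089]] 0.0185
clipnose [[0.0402, -0.0108], [0.0402, 0.01]] 0.0208
```

drive_tool:
  steps:
    - {"x": -0.0005,"y": -0.0016,"z": 0,"ax": 0,"ay": 0,"az": 0,"jaw": 255}
    - {"x": -0.0005,"y": -0.0016,"z": 0.003,"ax": 0,"ay": 0,"az": 0,"jaw": 255}
    - {"x": -0.0005,"y": -0.0016,"z": 0.006,"ax": 0,"ay": 0,"az": 0,"jaw": 255}
    - {"x": -0.0005,"y": -0.0016,"z": 0.009,"ax": 0,"ay": 0,"az": 0,"jaw": 255}
    - {"x": -0.0005,"y": -0.0016,"z": 0.012,"ax": 0,"ay": 0,"az": 0,"jaw": 255}
    - {"x": -0.0005,"y": -0.0016,"z": 0.014,"ax": 0,"ay": 0,"az": 0,"jaw": 255}
    - {"x": -0.0005,"y": -0.0016,"z": 0.015,"ax": 0,"ay": 0,"az": 0,"jaw": 255}
    - {"x": -0.0005,"y": -0.0016,"z": 0.015,"ax": 0,"ay": 0,"az": 0,"jaw": 255}
    - {"x": -0.0005,"y": -0.0016,"z": 0.015,"ax": 0,"ay": 0,"az": 0,"jaw": 255}

```text
t: 13.6
position: [0.5217, -0.1147, 0.0752]
tcp_rot: [[0.994, 0.113, 0.0], [0.113, -0.994, -0.0], [0.0, 0.0, -1.0]]
force: [0.6, -0.6, -1.2]
gripper_width: 0.0596
gripper_force: 30.0
```

drive_tool:
  steps:
    - {"x": 0,"y": 0,"z": 0.001,"ax": 0,"ay": 0,"az": 0,"jaw": 255}
    - {"x": 0,"y": 0,"z": 0.002,"ax": 0,"ay": 0,"az": 0,"jaw": 255}
    - {"x": 0,"y": 0,"z": 0.003,"ax": 0,"ay": 0,"az": 0,"jaw": 255}
    - {"x": 0,"y": 0,"z": 0.003,"ax": 0,"ay": 0,"az": 0,"jaw": 255}
    - {"x": 0,"y": 0,"z": 0.003,"ax": 0,"ay": 0,"az": 0,"jaw": 255}

```text
t: 14.02
position: [0.522, -0.1148, 0.0726]
tcp_rot: [[0.994, 0.113, 0.001], [0.113, -0.994, -0.0], [0.001, 0.0, -1.0]]
force: [-0.5, 0.4, 4.7]
gripper_width: 0.06
gripper_force: 30.0
```

drive_tool:
  steps:
    - {"x": 0,"y": 0,"z": 0.001,"ax": 0,"ay": 0,"az": 0,"jaw": 255}
    - {"x": 0,"y": 0,"z": 0.002,"ax": 0,"ay": 0,"az": 0,"jaw": 255}
    - {"x": 0,"y": 0,"z": 0.002,"ax": 0,"ay": 0,"az": 0,"jaw": 255}
    - {"x": 0,"y": 0,"z": 0.002,"ax": 0,"ay": 0,"az": 0,"jaw": 255}

```text
t: 14.35
position: [0.5221, -0.1148, 0.0708]
tcp_rot: [[0.994, 0.113, 0.001], [0.113, -0.994, -0.0], [0.001, 0.0, -1.0]]
force: [-0.2, -0.1, 8.4]
gripper_width: 0.0599
gripper_force: 30.0
```

drive_tool:
  steps:
    - {"x": 0,"y": 0,"z": 0.001,"ax": 0,"ay": 0,"az": 0,"jaw": 255}
    - {"x": 0,"y": 0,"z": 0.002,"ax": 0,"ay": 0,"az": 0,"jaw": 255}
    - {"x": 0,"y": 0,"z": 0.002,"ax": 0,"ay": 0,"az": 0,"jaw": 255}
    - {"x": 0,"y": 0,"z": 0.002,"ax": 0,"ay": 0,"az": 0,"jaw": 255}

```text
t: 14.68
position: [0.5218, -0.1149, 0.0685]
tcp_rot: [[0.994, 0.113, 0.001], [0.113, -0.994, -0.0], [0.001, 0.0, -1.0]]
force: [-0.0, -1.0, 3.6]
gripper_width: 0.0592
gripper_force: 30.0
```

drive_tool:
  steps:
    - {"x": 0,"y": 0,"z": 0.001,"ax": 0,"ay": 0,"az": 0,"jaw": 255}
    - {"x": 0,"y": 0,"z": 0.002,"ax": 0,"ay": 0,"az": 0,"jaw": 255}
    - {"x": 0,"y": 0,"z": 0.002,"ax": 0,"ay": 0,"az": 0,"jaw": 255}
    - {"x": 0,"y": 0,"z": 0.002,"ax": 0,"ay": 0,"az": 0,"jaw": 255}

```text
t: 15.02
position: [0.521, -0.1145, 0.0657]
tcp_rot: [[0.994, 0.113, -0.001], [0.113, -0.994, 0.0], [-0.001, -0.0, -1.0]]
force: [-0.2, 0.2, -1.5]
gripper_width: 0.06
gripper_force: 30.0
```

drive_tool:
  steps:
    - {"x": 0,"y": 0,"z": 0.001,"ax": 0,"ay": 0,"az": 0,"jaw": 255}
    - {"x": 0,"y": 0,"z": 0.0015,"ax": 0,"ay": 0,"az": 0,"jaw": 255}
    - {"x": 0,"y": 0,"z": 0.002,"ax": 0,"ay": 0,"az": 0,"jaw": 255}
    - {"x": 0,"y": 0,"z": 0.002,"ax": 0,"ay": 0,"az": 0,"jaw": 255}
    - {"x": 0,"y": 0,"z": 0.002,"ax": 0,"ay": 0,"az": 0,"jaw": 255}

```text
t: 15.43
position: [0.5211, -0.1145, 0.0643]
tcp_rot: [[0.994, 0.113, -0.001], [0.113, -0.994, 0.0], [-0.001, -0.0, -1.0]]
force: [-2.3, 1.4, 4.0]
gripper_width: 0.0595
gripper_force: 30.0
```

Contact with the plate at the expected height (0.0643). Now press harder, step by step.

drive_tool:
  steps:
    - {"x": 0,"y": 0,"z": 0.0005,"ax": 0,"ay": 0,"az": 0,"jaw": 255}
    - {"x": 0,"y": 0,"z": 0.001,"ax": 0,"ay": 0,"az": 0,"jaw": 255}
    - {"x": 0,"y": 0,"z": 0.001,"ax": 0,"ay": 0,"az": 0,"jaw": 255}
    - {"x": 0,"y": 0,"z": 0.001,"ax": 0,"ay": 0,"az": 0,"jaw": 255}

```text
t: 15.77
position: [0.5211, -0.1146, 0.0642]
tcp_rot: [[0.994, 0.113, -0.0], [0.113, -0.994, -0.0], [-0.0, -0.0, -1.0]]
force: [-7.2, 1.6, 18.5]
gripper_width: 0.0599
gripper_force: 30.0
```

drive_tool:
  steps:
    - {"x": 0,"y": 0,"z": 0.0005,"ax": 0,"ay": 0,"az": 0,"jaw": 255}
    - {"x": 0,"y": 0,"z": 0.001,"ax": 0,"ay": 0,"az": 0,"jaw": 255}
    - {"x": 0,"y": 0,"z": 0.001,"ax": 0,"ay": 0,"az": 0,"jaw": 255}
    - {"x": 0,"y": 0,"z": 0.001,"ax": 0,"ay": 0,"az": 0,"jaw": 255}

```text
t: 16.1
position: [0.5211, -0.1145, 0.0642]
tcp_rot: [[0.994, 0.113, -0.0], [0.113, -0.994, -0.0], [-0.0, 0.0, -1.0]]
force: [-12.0, 2.6, 31.3]
gripper_width: 0.0596
gripper_force: 30.0
```

drive_tool:
  steps:
    - {"x": -0.0004,"y": 0,"z": 0,"ax": 0,"ay": 0,"az": 0,"jaw": 255}
    - {"x": -0.0008,"y": 0,"z": 0,"ax": 0,"ay": 0,"az": 0,"jaw": 255}
    - {"x": -0.0008,"y": 0,"z": 0,"ax": 0,"ay": 0,"az": 0,"jaw": 255}
    - {"x": -0.0008,"y": 0,"z": 0,"ax": 0,"ay": 0,"az": 0,"jaw": 255}

```text
t: 16.43
position: [0.5211, -0.1145, 0.0642]
tcp_rot: [[0.994, 0.113, 0.001], [0.113, -0.994, -0.0], [0.001, 0.0, -1.0]]
force: [-8.4, 2.8, 29.3]
gripper_width: 0.0597
gripper_force: 30.0
```

```bash
python3 - <<'E'
from h import *
s=read_state(); a=capture("wrist"); b=capture("scene");d=capture("side")
up=lambda im,u:cv2.resize(im[u[1]-39:u[1]+39,u[0]-52:u[0]+52],(400,300),interpolation=cv2.INTER_CUBIC)
T=[cv2.resize(b,(400,300))]
u=proj(calibration("side"),[.523,-.116,.06])[0].astype(int);T.append(up(d,u))
save("v7",np.vstack([cv2.resize(a[100:325,106:406],(800,600))[:300],np.hstack(T)]))
for k in("t","position","force","gripper_width","gripper_force"):print(k,np.round(s[k],4).tolist())
E
```

```text
t 16.4333
position [0.5211, -0.1145, 0.0642]
force [-8.4471, 2.7587, 29.3425]
gripper_width 0.0597
gripper_force 30.0021
```

View pics/v7.png

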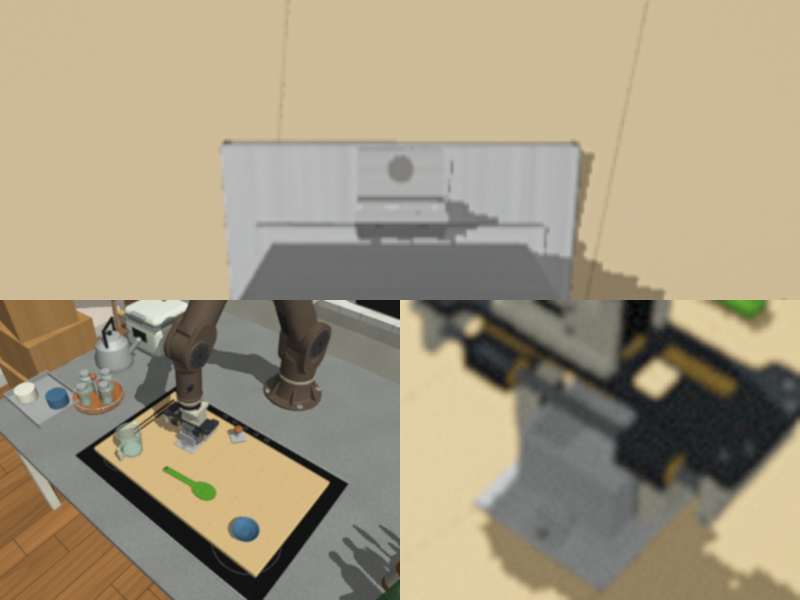

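The wrist strip shows clip a's nose lying over the frame's foot rim at (400,225). The foot is level on the plate and the frame is pressed at 29 N. In the scene view the paddle lies flat at (190,485) and the bystanders are where they were. Handing in.

```bash
python3 -c "
from workcell import *
print(sign_off())"
```

```text
the job is handed in; nothing more can be done
None
```

The job is handed in: the paddle is laid flat on the board without a drop, and the frame is home on the base. Its measured height and the force drop on the way down match both clips snapping, though I could see only the +x clip over the rim. The gripper still holds it, pressing down at about 29 N, and the bystanders look unmoved.

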